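# Cock the probe knock tester and enable it with the key

### The arm

A 6-joint arm with a two-finger parallel gripper is mounted at the origin on the work surface. World frame = base frame: x ahead of the robot, y to its left, z up, the work surface at z = 0. Lengths are in m, angles in rad, forces in N, time in s.
With the tool pointing down it reaches from about 0.4 to 0.825 m from the base axis. Payload 7 kg.
Tool frame: the origin (TCP) lies at the centre of the arm's flange, where the gripper is bolted on; the fingertips stand 178 mm ahead of it and the grasp point (between the pads) lies arm.tcp_to_grasp ahead of it (arm.tcp_to_grasp is the distance from the TCP to the grasp point, in m); z points along the fingers, y is the direction in which the jaws open and shut (so a half turn about z gives the same grasp; the last joint's range is limited). The gripper opens to 88 mm and grips with 3 to 60 N. Pads are 19 mm wide; open, the fingers measure 130 mm over their backs; the gripper's body (78 mm by 193 mm) begins 47 mm behind the grasp point.
Start: joints at [-1.003, 0.359, 0.012, 0, -1.224, -0.288], TCP at [0.186, -0.649, 0.405] pointing down, gripper open.
Joint ranges: [-3.07, 3.07], [-1.43, 2.12], [-1.02, 1.25], [-3.03, 1.67], [-3.05, -0], [-3.03, 3.03]. Speed limits (rad/s): [2.39, 2.39, 3.01, 3.14, 3.14, 3.14].

### API

Orientations are given as [roll, pitch, yaw] about the fixed x, y, z axes, in that order (R = Rz(yaw) Ry(pitch) Rx(roll)).
In Python, from station import arm gives the robot as it stands.
- The arm moves only by the tool move_arm, never from a script. Its argument "deltas" is a list of rows, each a list of 6 numbers: the shift along the world's x, y, z in mm, then the turn, a rotation vector about the world's x, y, z in degrees. In form: [[tx, ty, tz, ax, ay, az], ...]. A call has exactly 5 rows; each row shifts and turns the commanded pose from where the row before left it; what a row does not reach is not made up. A row lasts 1/12 s, in which the tool goes at most 41.7 mm and 7.16 degrees, less where a joint would pass 70% of its speed; a pose out of reach is approached as far as the arm can. A call with a gripper value outside its range is refused whole. "claw" is the closure in counts, from 0 (fully open) to 255 (shut), set as the call begins (left out, the last holds). The fingers move at their own pace and stop on an object; "squeeze" is the grip in N (left out, the last holds). Time passes only in rows, so rows that do not move let the fingers close, or fill a call up. It gives the time, the measured TCP pose, the force and the opening at its end, in the units of the state.
- arm.get_state(): the state, without advancing time (a new reading comes with each control period).
- arm.grab_frame(name): name is "side" or "top"; returns the picture (480x640x3 uint8, red, green, blue); there is no depth.
- arm.calibration(name): a dict with "intrinsics" (3x3 intrinsics, pixels), "k1" (the pictures are not rectified: a ray, as slopes to the right and down, at radius r is drawn at 1 + k1 r^2 times it, then the intrinsics apply), "T" (4x4, takes a point from camera to world coordinates). Camera axes: x right, y up, looking along -z (the intrinsics and any distortion apply to the point x, -y, -z); pixel columns grow to the right and rows downward; lengths in m; the calibration is good to about 2 mm. A picture is of the moment at which its call begins. calibration takes no time and is no camera call.
- arm.job_done(): hands the job in, once; it reports no verdict.
Trained networks look in the newest picture that a camera, given by its name, has taken for a name from the list of things; names that differ only in an ending like _2 or _b are one class to them, and where a whole thing is asked for, a point or a joint stands for the part that bears it (a point fixed in the world has none). Each returns a list of dicts, best first, with "score" (0 to 1); they miss things now and then, are a little off and sometimes report something else, mostly with a low value. They report only what shows in the picture. A call takes as long as a camera call.
- arm.spot_in(thing, camera): "xy" ([column, row] in pixels, amid what is visible of it).
- arm.masks_of(thing, camera): "pixels" (480x640 bool, what is visible of it) and "xy" ([column, row] in pixels, amid what is visible of it).
- arm.spot_point(thing, camera): "xy" ([column, row] in pixels: a listed point, or the origin of a listed thing).
The state is a dict: "t": time; "q": joint angles; "qd": joint speeds; "joint_efforts": joint torques, N m; "eef_pos": TCP position; "ee_rot": TCP orientation; "force": force on the tool from outside, world axes, zero at the start; "moment": the same for the moment, N m; "width": finger opening in m.
Only numpy, scipy, OpenCV 4.12 (cv2) and the standard library are available. Lean on these libraries where they do the work, as an engineer would, in place of code of your own. Each camera call takes 0.05 s, during which the arm holds its last target. There are 200 camera calls.

### The job

Draw the sprung striker arm of the knock tester back towards its catch until the catch hooks it, and let go of it gently, without letting it fly or touching off the hair trigger. Then take the yellow key from its stand, push it fully home in the lock on the sloping console and turn it clockwise to the stop, and leave it there. Leave everything else on the table where it stands.

Things in the scene. Friction and masses are not known exactly. Their poses are not given: they have to be found in the camera images.
- rig_hinge (a point): Hinge axis of the knock tester's striker arm, 55 mm above the table, mid-width. Axes: x from the tester's trigger end (nearest the robot) towards the upright black probe under test, y along the hinge axis, z up. Fixed aluminium base 330 x 140 x 20 mm, x = -200 to +130 mm from this point; hinge cheeks 75 mm high; the probe under test is a 40 mm post at x = +100 mm, 162 mm high.
- striker (a joint): Angle of the blue striker arm (rad): 0 is sprung forward on its stop, leaning 0.262 from vertical to +x of rig_hinge; grows as drawn back over the top towards -x. From 0.73 its pin pushes the catch aside; the catch snaps over it by itself at about 1.07; end stop 1.12; eased off, the arm settles on the catch at about 1.05. Its spring pulls forward with 3 to 5 N at the handle.
- handle (a point): Middle of the red crossbar handle at the arm's free end, 165 mm from the hinge axis: round bar 14 mm thick, 120 mm long, along y of rig_hinge. z axis here points along the arm, away from the hinge. Two blue rails, 10 mm wide, at y = +-23 mm carry it (36 mm between); a rubber striking head, 26 mm across, stands on the arm's +x side, 109 to 135 mm from the hinge.
- trigger (a joint): Angle of the steel catch with its orange trigger paddle (rad): 0 is at rest (hooked, if the arm is under it); grows as the paddle is pressed down or while the arm's pin pushes the catch aside in passing; about 0.2 frees the arm. Sprung back, very light: about 2 N on the paddle fires the cocked arm.
- trigger_pad (a point): Middle of the orange trigger paddle (32 x 36 mm), at the robot's end of the tester, about 165 mm from the hinge towards -x and 68 mm above the table. Not to be touched.
- lock_mouth (a point): Centre of the key slot, on the outer face of the square steel lock barrel on the black and silver console. z points out of the lock, square to the panel, which slopes 30 degrees and faces the robot; y is the slot's long side. Slot 8.5 x 20.5 mm, bevelled 3 mm, 26 mm deep. The face stands 26 mm off the panel, higher than all else on it. This frame turns with the barrel. Console fixed, 210 mm wide.
- lock (a joint): Turn of the lock barrel (rad), growing clockwise as one looks at the panel: near 0 is off (starts between 0 and 0.2, slot about level across the panel), the stop at 1.2 is on. Friction 0.05 N m. The key has about 0.15 rad of play in the slot.
- key: Loose yellow key, 70 mm long, 60 g, standing blade down in a fixed grey stand 60 x 80 x 30 mm, hole 20 mm deep. Origin at the blade's tip, z up along the key to the bow. Steel blade 6 (x) x 18 (y) mm, z = 0 to 22; dark collar 28 mm across, z = 22 to 28; yellow bow 10 (x) x 40 (y) mm, z = 28 to 70. Works either way round; fully home, the collar rests on the barrel's face.
- ref_sphere: Bystander: white reference ball on a stem, foot 70 mm across, 120 mm high; origin under its foot.
- screwdriver: Bystander: screwdriver 160 mm long, lying near the robot's base.
- mug: Bystander: blue mug, 90 mm high.
- cleaner: Bystander: white bottle, 170 mm high.
- mouse: Bystander: black computer mouse on a blue mat.

How it is judged:
On the way, in this order (a step that is already met when the one before it is completed fails the run):
1. the striker arm is drawn back and hooked on its catch, and the robot has let go of it (value of joint striker above 0.99 rad and value of joint trigger below 0.1 rad and contact force between each of the fingers, the arm and striker below 0.2 N), for 0.3 s.
2. the key is fully home in the lock (z of key in the frame of lock_mouth below -0.018 m and distance between key and lock_mouth below 0.026 m and angle between the z axis of key and the z axis of lock_mouth, either way round below 0.17 rad), for 0.1 s.
3. the key is turned to on (value of joint lock above 1.08 rad), for 0.1 s.
At the end, for the whole second after the job is handed in: The striker arm is hooked on its catch (arm angle over 0.99 rad, catch angle under 0.1 rad) and the key is in the lock, blade at least 18 mm deep and within 10 degrees of the lock's axis, at rest, with the lock turned to on (over 1.08 rad of 1.2) (all of step 2 and value of joint striker above 0.99 rad and value of joint trigger below 0.1 rad and value of joint lock above 1.08 rad and linear speed of key below 0.02 m/s); the robot touches nothing.
It fails at once if the striker arm is let fly or fired (springs forward faster than 8 rad/s) (velocity of joint striker below -8 rad/s).
It fails at once if a bystander is moved by more than 30 mm (distance of any of ref_sphere, screwdriver, mug, cleaner, mouse from where it was at the start of the episode above 0.03 m).
It also fails if it takes over 67 s, if anything falls off the work surface, if the arm or the gripper's body presses on something with over 40 N, if the wrist force passes 120 N, or if a joint passes its speed limit or range.

## Working session

There is one attempt and no reset: what is moved stays moved. The work goes in short steps, Python scripts to look and compute and a tool call to move; the robot and the scene stay as the last step left them, time stands still between calls to the robot, and variables do not carry over. Pictures are saved under pics/ and viewed, about 8 in all and at most 12, crops included, and the job is handed in when it is done.

Besides the shell and the picture viewer there is one more tool, called after "Request:" by a JSON object that holds its "op" and its "data", one argument or row to a line. move_arm: Moves the arm, as the interface text tells. Its arguments: {"type":"object","properties":{"deltas":{"type":"array","items":{"type":"array","items":{"type":"number"}}},"claw":{"type":"number"},"squeeze":{"type":"number"}},"required":["deltas"]}

```bash
ls; mkdir -p pics; cat > h.py <<'E'
import numpy as np,cv2
from station import arm
def ray(cam,px):
    c=arm.calibration(cam);K=np.array(c["intrinsics"]);k1=c["k1"];T=np.array(c["T"])
    d=np.array([(px[0]-K[0,2])/K[0,0],(px[1]-K[1,2])/K[1,1]]);u=d.copy()
    for _ in range(30): u=d/(1+k1*(u@u))
    v=T[:3,:3]@np.array([u[0],-u[1],-1.]);return T[:3,3],v/np.linalg.norm(v)
def proj(cam,P):
    c=arm.calibration(cam);K=np.array(c["intrinsics"]);k1=c["k1"];T=np.array(c["T"])
    p=T[:3,:3].T@(np.array(P)-T[:3,3]);u=np.array([p[0],-p[1]])/-p[2];u=u*(1+k1*(u@u))
    return np.array([K[0,0]*u[0]+K[0,2],K[1,1]*u[1]+K[1,2]])
def tri(pa,pb,a="side",b="top"):
    o1,d1=ray(a,pa);o2,d2=ray(b,pb)
    s=np.linalg.lstsq(np.c_[d1,-d2],o2-o1,rcond=None)[0]
    A=o1+s[0]*d1;B=o2+s[1]*d2
    return (A+B)/2,np.linalg.norm(A-B)
def onz(cam,px,z):
    o,d=ray(cam,px);return o+d*(z-o[2])/d[2]
E
python3 - <<'E'
from h import *
print(arm.tcp_to_grasp,arm.get_state())
for n in("side","top"):
    cv2.imwrite(f"pics/{n}0.png",arm.grab_frame(n)[...,::-1]);print(n,arm.calibration(n))
for t in["rig_hinge","handle","trigger_pad","lock_mouth","key","ref_sphere","mug","cleaner","mouse","screwdriver"]:
    r={}
    for n in("side","top"):
        o=arm.spot_point(t,n);r[n]=o
        print(t,n,[(np.round(x["xy"],1).tolist(),round(x["score"],2)) for x in o[:2]])
    if r["side"] and r["top"]: print("  ",*tri(r["side"][0]["xy"],r["top"][0]["xy"]))
E
```

```text
pics
0.1593 {'t': 0.0, 'q': array([-1.00293819e+00,  3.59411194e-01,  1.10600013e-02, -3.24308037e-04,
       -1.22407394e+00, -2.88092164e-01]), 'qd': array([ 0.00034918, -0.00226849, -0.00059275, -0.00079371,  0.00041776,
       -0.0003566 ]), 'joint_efforts': array([-6.23352043e-04, -5.82719493e+01,  2.93066007e+01,  6.99758694e+00,
        6.94809831e-03, -1.70301364e-04]), 'eef_pos': array([ 0.18633033, -0.64858276,  0.40371186]), 'ee_rot': array([ 3.13994435e+00, -1.70520667e-04, -2.86193699e+00]), 'force': array([-0.19238014,  0.90666346, -0.27943887]), 'moment': array([-0.05195679,  0.00399611, -0.00972724]), 'width': 0.0875487969376237}
side {'intrinsics': array([[552.99725429,   0.        , 317.13472335],
       [  0.        , 552.99725429, 238.81260465],
       [  0.        ,   0.        ,   1.        ]]), 'k1': -0.025942455859928912, 'T': array([[-0.97374489,  0.15176446, -0.16967154,  0.30508371],
       [-0.22709695, -0.59607488,  0.77014396,  1.0779755 ],
       [ 0.01574355,  0.78845563,  0.61489011,  1.0425148 ],
       [ 0.        ,  0.        ,  0.        ,  1.    
[... 1318 characters left out ...]
.9], 0.68), ([374.5, 303.6], 0.51)]
ref_sphere top [([296.7, 181.6], 0.57)]
   [0.74835104 0.02654443 0.00912265] 0.0059788965289337475
mug side []
mug top [([136.9, 259.4], 0.84)]
cleaner side [([342.1, 198.7], 0.74), ([272.6, 330.5], 0.24)]
cleaner top [([471.2, 255.9], 0.63), ([300.1, 180.0], 0.47)]
   [ 0.55565925 -0.45958045  0.00304227] 0.009158625680857744
mouse side [([386.4, 190.6], 0.69)]
mouse top [([504.1, 304.9], 0.87), ([216.9, 210.6], 0.16)]
   [ 4.19016447e-01 -5.52438087e-01 -1.72392410e-04] 0.00548064770024743
screwdriver side [([370.9, 305.8], 0.77)]
screwdriver top [([299.0, 318.4], 0.9), ([218.5, 213.8], 0.2)]
   [ 0.38084165  0.01566718 -0.00236893] 0.015311537880509563
```

View pics/side0.png

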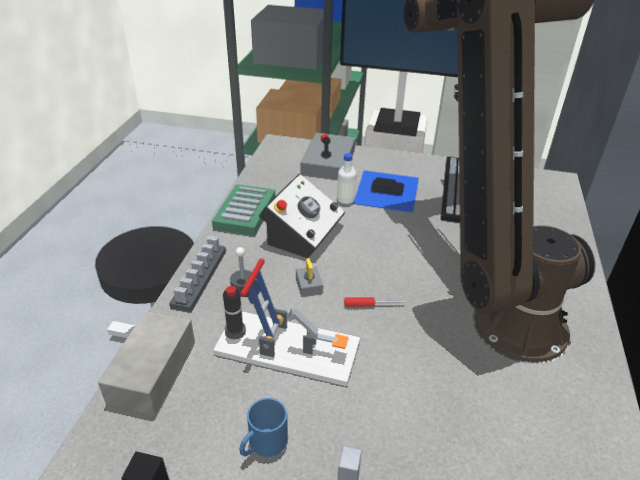

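View pics/top0.png

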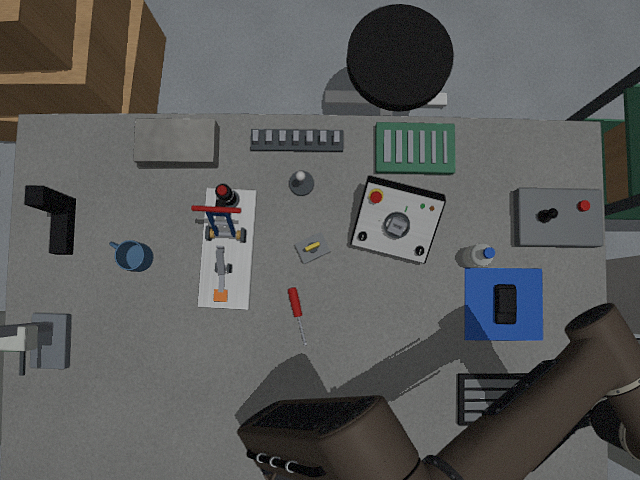

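Side view: the rig is at about (290,345) with the handle at (257,265), the key at (310,270), the lock at (309,206). Top view: handle at (217,209), key at (312,246), lock at (396,227). Next I'll measure orientations.

```bash
python3 - <<'E'
from h import *
t=cv2.imread("pics/top0.png");s=cv2.imread("pics/side0.png")
r=lambda im,x,y,w,h,W,H:cv2.resize(im[y:y+h,x:x+w],(W,H),interpolation=cv2.INTER_CUBIC)
a=r(t,190,180,75,135,333,600)
b=np.vstack([r(t,345,170,110,100,330,300),r(t,290,225,50,45,333,300)[:, :330]])
cv2.imwrite("pics/c1.png",np.hstack([a,b]))
a=r(s,210,250,155,135,516,450);b=r(s,255,170,95,120,284,360)
b=np.vstack([b,np.zeros((90,284,3),np.uint8)]);cv2.imwrite("pics/c2.png",np.hstack([a,b]))
E
```

```text
(no output)
```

View pics/c1.png

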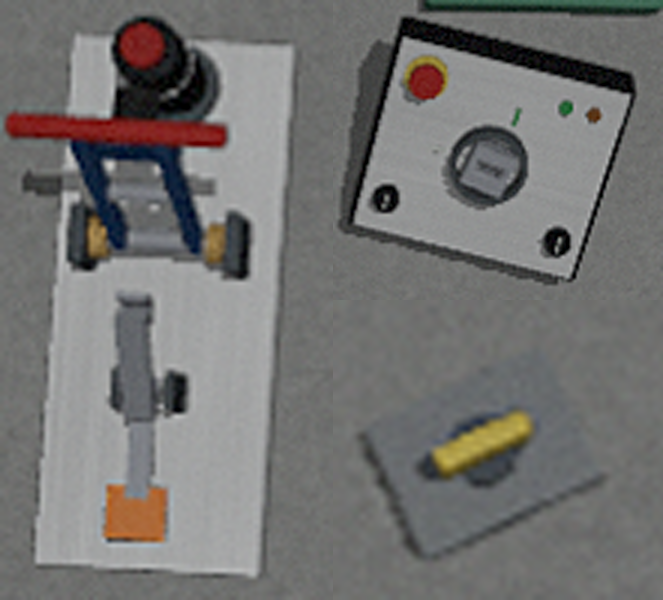

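View pics/c2.png

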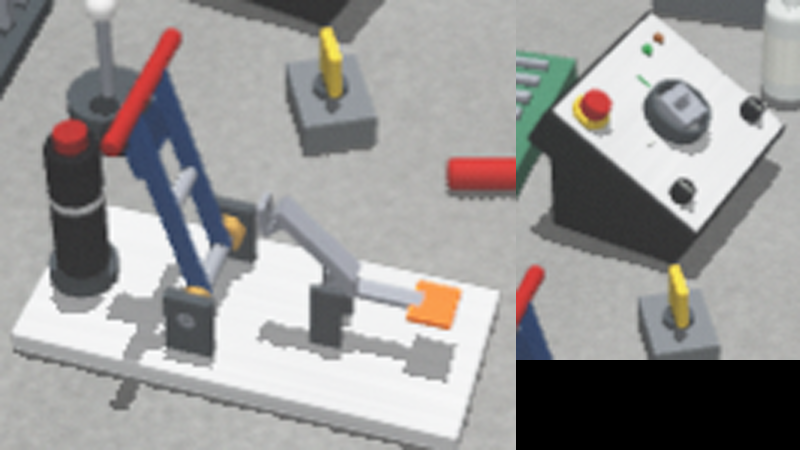

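Crops: handle ends in top view (192.7,207.9)/(240,210.6) and in side view (244.5,292.6)/(261.6,261.4). The catch and paddle are unhooked at (220,295) top, the key bow runs (305.6,249.8)–(319.6,243.3) top, and the panel corners are clear.

```bash
python3 - <<'E'
from h import *
np.set_printoptions(precision=4,suppress=True)
e1,r1=tri((244.5,292.6),(192.7,207.9));e2,r2=tri((261.6,261.4),(240,210.6));print("handle",e1,r1,e2,r2,(e1+e2)/2,np.linalg.norm(e1-e2))
C=[onz("top",p,.02) for p in[(206.9,187.9),(256.4,190.1),(198.3,306.6),(247.9,309.9)]]
f=(C[0]+C[1])/2;b=(C[2]+C[3])/2;d=f-b;L=np.linalg.norm(d);d/=L
print("base",C,L,np.linalg.norm(C[0]-C[1]),"yaw",np.degrees(np.arctan2(d[1],d[0])),"hinge",f-d*.13,b+d*.2)
D=C[0]-C[1];print(np.degrees(np.arctan2(D[1],D[0]))-90)
P=[(367.3,182.7),(445,201.7),(351.3,246),(424.7,263.3)]
# side-crop2 scale 3 (origin 516,0 -> 255,170)
S=[(548,112),(648,12),(692,228),(783,128)]
S=[(255+(x-516)/2.99,170+y/3) for x,y in S]
Q=[]
for p,s in zip(P,S):
    q,r=tri(s,p);Q.append(q);print("panel",q,r)
Q=np.array(Q);a=(Q[1]-Q[0]+Q[3]-Q[2])/2;u=(Q[0]-Q[2]+Q[1]-Q[3])/2;n=np.cross(a,u);n/=np.linalg.norm(n);print("n",n,"tilt",np.degrees(np.arccos(n[2])),"yaw",np.degrees(np.arctan2(n[1],n[0])),"len",np.linalg.norm(a),np.linalg.norm(u),"across yaw",np.degrees(np.arctan2(a[1],a[0])), "center",Q.mean(0))
k1=onz("top",(305.6,249.8),.08);k2=onz("top",(319.6,243.3),.08);print("key",k1,k2,(k1+k2)/2,np.degrees(np.arctan2(*(k1-k2)[1::-1])))
for t in["key","lock_mouth"]:
    m={}
    for n in("side","top"):
        arm.grab_frame(n);o=arm.masks_of(t,n)
        if o: m[n]=o[0];print(t,n,o[0]["xy"],o[0]["score"],o[0]["pixels"].sum())
    if len(m)==2: print(tri(m["side"]["xy"],m["top"]["xy"]))
# barrel face centre by eye: top crop (490,168), side crop (683,103)
print("barrel",tri((255+(683-516)/2.99,170+103/3),(345+(490-333)/3,170+168/3)))
# bow centre top: side crop2-left (326,33)/3.33
print("bowtop",tri((210+326/3.33,250+33/3.33),(312.6,246.5)))
E
```

```text
handle [0.6416 0.2682 0.2192] 0.0014692664703020624 [0.6384 0.1544 0.2138] 0.0009732933949954382 [0.64   0.2113 0.2165] 0.11398364732659641
base [array([0.7286, 0.2752, 0.02  ]), array([0.724 , 0.1376, 0.02  ]), array([0.4015, 0.2887, 0.02  ]), array([0.3949, 0.1531, 0.02  ])] 0.32842679575489586 0.1377098125803319 yaw -2.519900350485843 hinge [0.5964 0.2121 0.02  ] [0.598  0.2121 0.02  ]
-1.9336861739238032
panel [ 0.7273 -0.1582  0.1402] 0.004561887046402461
panel [ 0.6809 -0.3574  0.141 ] 0.0038739976451235606
panel [ 0.5741 -0.1229  0.0562] 0.009216710619034993
panel [ 0.5274 -0.3223  0.0447] 0.0017576541932828242
n [-0.4891  0.0909  0.8675] tilt 29.83047438813214 yaw 169.47056676257284 len 0.20475326648417363 0.1813306322464258 across yaw -103.14736776947768 center [ 0.6274 -0.2402  0.0955]
key [ 0.5558 -0.0024  0.08  ] [ 0.5734 -0.0389  0.08  ] [ 0.5646 -0.0207  0.08  ] 115.7834414621324
key side [306.5, 272.3] 0.55 135
key top [313.3, 246.0] 0.46 106
(array([ 0.5721, -0.0216,  0.0437]), np.float64(0.0058873979978801986))
lock_mouth side [308.5, 205.2] 0.48 156
lock_mouth top [400.9, 225.4] 0.6 294
(array([ 0.6233, -0.2492,  0.1049]), np.float64(0.00513151842735661))
barrel (array([ 0.617 , -0.2388,  0.1165]), np.float64(0.0013367579763375948))
bowtop (array([ 0.5674, -0.0202,  0.0898]), np.float64(0.007182086509343677))
```

Request:
{"op": "move_arm", "data": {
  "deltas": [
    [18, 34, 2, 0, 0, 2.87],
    [18, 34, 2, 0, 0, 2.87],
    [18, 34, 2, 0, 0, 2.87],
    [18, 34, 2, 0, 0, 2.87],
    [18, 34, 2, 0, 0, 2.87]
  ],
  "claw": 90
}}

```text
t: 1.92
eef_pos: [0.2767, -0.4772, 0.4147]
ee_rot: [-3.141, 0.0, -2.609]
force: [1.0, -0.7, -0.1]
width: 0.0603
```

Request:
{"op": "move_arm", "data": {
  "deltas": [
    [18, 34, 2, 0, 0, 2.87],
    [18, 34, 2, 0, 0, 2.87],
    [18, 34, 2, 0, 0, 2.87],
    [18, 34, 2, 0, 0, 2.87],
    [18, 34, 2, 0, 0, 2.87]
  ]
}}

```text
t: 2.33
eef_pos: [0.3667, -0.307, 0.4251]
ee_rot: [-3.141, 0.0, -2.359]
force: [0.7, -0.1, 0.7]
width: 0.0568
```

Request:
{"op": "move_arm", "data": {
  "deltas": [
    [18, 34, 2, 0, 0, 2.87],
    [18, 34, 2, 0, 0, 2.87],
    [18, 34, 2, 0, 0, 2.87],
    [18, 34, 2, 0, 0, 2.87],
    [18, 34, 2, 0, 0, 2.87]
  ]
}}

```text
t: 2.75
eef_pos: [0.4567, -0.1369, 0.4353]
ee_rot: [-3.141, 0.001, -2.108]
force: [0.6, -0.6, -0.3]
width: 0.0567
```

Request:
{"op": "move_arm", "data": {
  "deltas": [
    [18, 34, 0, 0, 0, 2.87],
    [18, 34, 0, 0, 0, 2.87],
    [18, 34, 0, 0, 0, 2.87],
    [18, 34, 0, 0, 0, 2.87],
    [18, 34, 0, 0, 0, 2.87]
  ]
}}

```text
t: 3.17
eef_pos: [0.5468, 0.0332, 0.435]
ee_rot: [-3.141, 0.0, -1.857]
force: [0.2, -1.0, -0.2]
width: 0.0568
```

Request:
{"op": "move_arm", "data": {
  "deltas": [
    [18, 34, 0, 0, 0, 2.87],
    [18, 34, 0, 0, 0, 2.87],
    [18, 34, 0, 0, 0, 2.87],
    [18, 34, 0, 0, 0, 2.87],
    [0, 0, 0, 0, 0, 2.87]
  ]
}}

```text
t: 3.58
eef_pos: [0.6207, 0.1725, 0.4331]
ee_rot: [3.141, -0.0, -1.604]
force: [0.2, -0.9, 0.3]
width: 0.0568
```

Request:
{"op": "move_arm", "data": {
  "deltas": [
    [10, 19, 0, 0, 0, 0],
    [9, 19.5, 0, 0, 0, 0],
    [0, 0, 0, 0, 0, 0],
    [0, 0, 0, 0, 0, 0],
    [0, 0, 0, 0, 0, 0]
  ]
}}

```text
t: 4.0
eef_pos: [0.6372, 0.2056, 0.4344]
ee_rot: [3.141, -0.0, -1.609]
force: [0.0, 0.6, 0.9]
width: 0.0571
```

```bash
python3 - <<'E'
from h import *
s=arm.grab_frame("side")[...,::-1];t=arm.grab_frame("top")[...,::-1]
st=arm.get_state();print(st["eef_pos"],st["ee_rot"],st["force"])
p=st["eef_pos"].copy();p[2]-=.178;print("tip px",proj("side",p),proj("top",p))
a=cv2.resize(s[200:380,200:360],(533,600),interpolation=cv2.INTER_CUBIC);b=cv2.resize(t[160:300,190:250],(257,600),interpolation=cv2.INTER_CUBIC)
cv2.imwrite("pics/d.png",np.hstack([a,b]))
E
```

```text
[0.63712589 0.20508609 0.43490812] [-3.14146463e+00  3.46062388e-05 -1.60996922e+00] [0.65933942 0.50086976 0.31220812]
tip px [254.42060216 261.03839824] [215.92349225 207.96958211]
```

View pics/d.png

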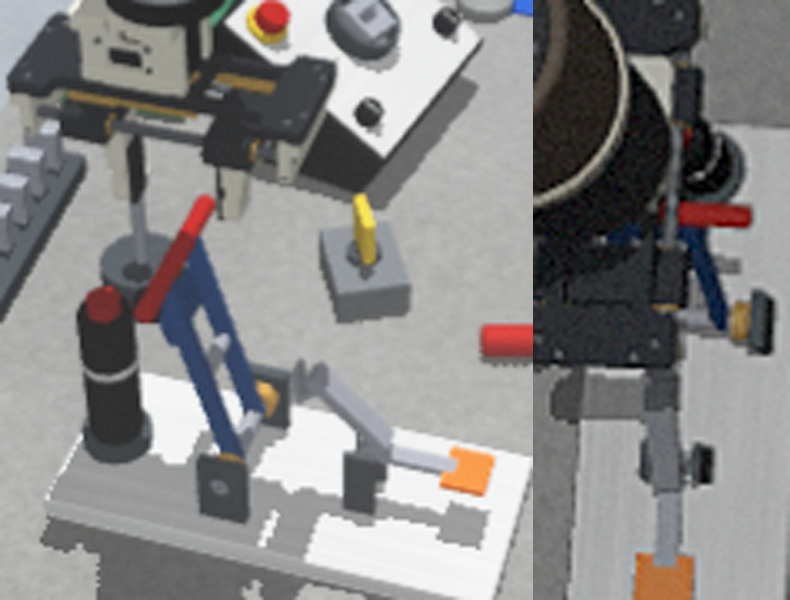

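Fingers straddle the bar: bar middle is at (253,277) in the full side image, with the tips just above it. Correct by a few mm, descend and grip.

Request:
{"op": "move_arm", "data": {
  "deltas": [
    [3, 5, -20, 0, 0, 0],
    [0, 0, -20, 0, 0, 0],
    [0, 0, -21, 0, 0, 0],
    [0, 0, 0, 0, 0, 0],
    [0, 0, 0, 0, 0, 0]
  ]
}}

```text
t: 4.52
eef_pos: [0.6402, 0.21, 0.3734]
ee_rot: [3.14, -0.001, -1.61]
force: [-0.7, 0.0, 0.3]
width: 0.0569
```

Request:
{"op": "move_arm", "data": {
  "deltas": [
    [0, 0, 0, 0, 0, 0],
    [0, 0, 0, 0, 0, 0],
    [0, 0, 0, 0, 0, 0],
    [0, 0, 0, 0, 0, 0],
    [0, 0, 0, 0, 0, 0]
  ],
  "claw": 255,
  "squeeze": 25
}}

```text
t: 4.93
eef_pos: [0.6404, 0.2108, 0.3744]
ee_rot: [-3.141, 0.001, -1.609]
force: [0.4, -0.4, -0.7]
width: 0.029
```

```bash
python3 - <<'E'
from h import *
np.set_printoptions(precision=1,suppress=True)
st=arm.get_state();print(st["eef_pos"]*1000,st["ee_rot"],st["force"],st["width"])
g=st["eef_pos"]-[0,0,.1593];print("grasp",g*1000)
# path
N=20;yaw=-.04
def tcp(s):
    th=1.085*s;ta=np.radians(30)*s;a=.262-th
    x=.165*np.sin(a)-.1593*np.sin(ta);z=.165*np.cos(a)+.1593*np.cos(ta)
    return np.array([x*np.cos(yaw),x*np.sin(yaw),z])*1000
p=[tcp(i/N) for i in range(N+1)]
for i in range(N): print((p[i+1]-p[i]).tolist().__repr__() if 0 else np.round(p[i+1]-p[i],1))
E
```

```text
[640.4 210.8 374.4] [-3.1  0.  -1.6] [ 0.4 -0.4 -0.7] 0.0290080949249307
grasp [640.4 210.8 215.1]
[-12.9   0.5   2. ]
[-13.    0.5   1.4]
[-13.    0.5   0.9]
[-13.1   0.5   0.3]
[-13.1   0.5  -0.3]
[-13.1   0.5  -0.9]
[-13.    0.5  -1.5]
[-12.9   0.5  -2.1]
[-12.8   0.5  -2.7]
[-12.7   0.5  -3.3]
[-12.5   0.5  -3.8]
[-12.3   0.5  -4.4]
[-12.1   0.5  -5. ]
[-11.9   0.5  -5.5]
[-11.6   0.5  -6. ]
[-11.3   0.5  -6.5]
[-11.    0.4  -7. ]
[-10.6   0.4  -7.5]
[-10.3   0.4  -8. ]
[-9.9  0.4 -8.4]
```

Request:
{"op": "move_arm", "data": {
  "deltas": [
    [0, 0, 0, 0, 0, 0],
    [0, 0, 0, 0, 0, 0],
    [0, 0, 0, 0, 0, 0],
    [0, 0, 0, 0, 0, 0],
    [0, 0, 0, 0, 0, 0]
  ]
}}

```text
t: 5.35
eef_pos: [0.6408, 0.2108, 0.3739]
ee_rot: [-3.141, 0.0, -1.61]
force: [3.6, 0.6, 0.0]
width: 0.0129
```

Request:
{"op": "move_arm", "data": {
  "deltas": [
    [0, 0, 0, 0, 0, 0],
    [0, 0, 0, 0, 0, 0],
    [0, 0, 0, 0, 0, 0],
    [0, 0, 0, 0, 0, 0],
    [0, 0, 0, 0, 0, 0]
  ]
}}

```text
t: 5.77
eef_pos: [0.6405, 0.2108, 0.3739]
ee_rot: [-3.141, 0.0, -1.609]
force: [3.7, 0.5, 0.3]
width: 0.013
```

Request:
{"op": "move_arm", "data": {
  "deltas": [
    [-12.9, 0.5, 2, -0.06, -1.5, 0],
    [-13, 0.5, 1.4, -0.06, -1.5, 0],
    [-13, 0.5, 0.9, -0.06, -1.5, 0],
    [-13.1, 0.5, 0.3, -0.06, -1.5, 0],
    [-13.1, 0.5, -0.3, -0.06, -1.5, 0]
  ]
}}

```text
t: 6.18
eef_pos: [0.5752, 0.2134, 0.3787]
ee_rot: [-3.008, 0.001, -1.609]
force: [5.6, -0.1, 0.2]
width: 0.0128
```

Request:
{"op": "move_arm", "data": {
  "deltas": [
    [-13.1, 0.5, -0.9, -0.06, -1.5, 0],
    [-13, 0.5, -1.5, -0.06, -1.5, 0],
    [-12.9, 0.5, -2.1, -0.06, -1.5, 0],
    [-12.8, 0.5, -2.7, -0.06, -1.5, 0],
    [-12.7, 0.5, -3.3, -0.06, -1.5, 0]
  ]
}}

```text
t: 6.6
eef_pos: [0.5107, 0.2161, 0.3689]
ee_rot: [-2.876, 0.001, -1.609]
force: [3.5, -2.7, 7.4]
width: 0.0132
```

```bash
python3 - <<'E'
from h import *
from scipy.spatial.transform import Rotation as R
st=arm.get_state();print(st)
T=R.from_euler("xyz",st["ee_rot"]).as_matrix();g=st["eef_pos"]+.1593*T[:,2];print(g,T[:,2])
h=np.array([.6405-.0427,.2108+.0017,.055]);d=g-h;print(np.linalg.norm(d),.262-np.arctan2(d[0],d[2]))
E
```

```text
{'t': 6.6, 'q': array([ 0.81486657,  0.11533375, -0.52766795,  0.28680967, -0.77044507,
       -1.0438575 ]), 'qd': array([ 0.27713155, -0.27178851, -0.65600012,  0.53516429,  0.46743503,
       -0.70964504]), 'joint_efforts': array([  0.2101562 , -31.10550642,  24.9023062 ,   2.49947973,
        -0.8464133 ,   1.35405757]), 'eef_pos': array([0.51066778, 0.21607671, 0.36893324]), 'ee_rot': array([-2.87577857e+00,  1.31356309e-03, -1.60881183e+00]), 'force': array([ 3.5235886 , -2.66791534,  7.41135287]), 'moment': array([-0.94864122, -1.1887377 , -0.30597277]), 'width': 0.013172334475650792}
[0.55249251 0.214688   0.21522816] [ 0.26255322 -0.00871756 -0.96487813]
0.16652512791965243 0.5375741733448399
```

Request:
{"op": "move_arm", "data": {
  "deltas": [
    [-12.5, 0.5, -3.8, -0.06, -1.5, 0],
    [-12.3, 0.5, -4.4, -0.06, -1.5, 0],
    [-12.1, 0.5, -5, -0.06, -1.5, 0],
    [-11.9, 0.5, -5.5, -0.06, -1.5, 0],
    [-11.6, 0.5, -6, -0.06, -1.5, 0]
  ]
}}

```text
t: 7.02
eef_pos: [0.4501, 0.2188, 0.3443]
ee_rot: [-2.745, 0.001, -1.609]
force: [4.1, -3.7, 8.4]
width: 0.0132
```

Request:
{"op": "move_arm", "data": {
  "deltas": [
    [-11.3, 0.5, -6.5, -0.06, -1.5, 0],
    [-11, 0.4, -7, -0.06, -1.5, 0],
    [-10.6, 0.4, -7.5, -0.06, -1.5, 0],
    [-10.3, 0.4, -8, -0.06, -1.5, 0],
    [-9.9, 0.4, -8.4, -0.06, -1.5, 0]
  ]
}}

```text
t: 7.43
eef_pos: [0.4098, 0.2266, 0.322]
ee_rot: [-2.64, -0.015, -1.624]
force: [30.5, -15.3, -28.2]
width: 0.0131
```

Request:
{"op": "move_arm", "data": {
  "deltas": [
    [0, 0, 0, 0, 0, 0],
    [0, 0, 0, 0, 0, 0],
    [0, 0, 0, 0, 0, 0],
    [0, 0, 0, 0, 0, 0],
    [0, 0, 0, 0, 0, 0]
  ]
}}

```text
t: 7.85
eef_pos: [0.4095, 0.2266, 0.3216]
ee_rot: [-2.642, -0.015, -1.622]
force: [12.1, -9.6, -8.9]
width: 0.0132
```

```bash
cat >> h.py <<'E'
from scipy.spatial.transform import Rotation as R
def grasp():
    st=arm.get_state();T=R.from_euler("xyz",st["ee_rot"]).as_matrix();return st["eef_pos"]+.1593*T[:,2],T,st
def theta():
    g,T,st=grasp();d=g-np.array([.5978,.2125,.055]);return np.hypot(d[0],d[2]),.262-np.arctan2(d[0],d[2])
E
python3 - <<'E'
from h import *
g,T,st=grasp();print(g,T[:,2],st["force"],st["moment"],theta())
a=cv2.resize(arm.grab_frame("side")[200:400,180:380,::-1],(600,600),interpolation=cv2.INTER_CUBIC)
cv2.imwrite("pics/e.png",a)
E
```

```text
[0.48571289 0.22051538 0.18186869] [ 0.47818063 -0.03804996 -0.87743688] [12.07023758 -9.63135858 -8.90230745] [-2.73346901 -1.17577955 -1.40181101] (np.float64(0.1692902348003416), np.float64(0.9856178518817695))
```

View pics/e.png

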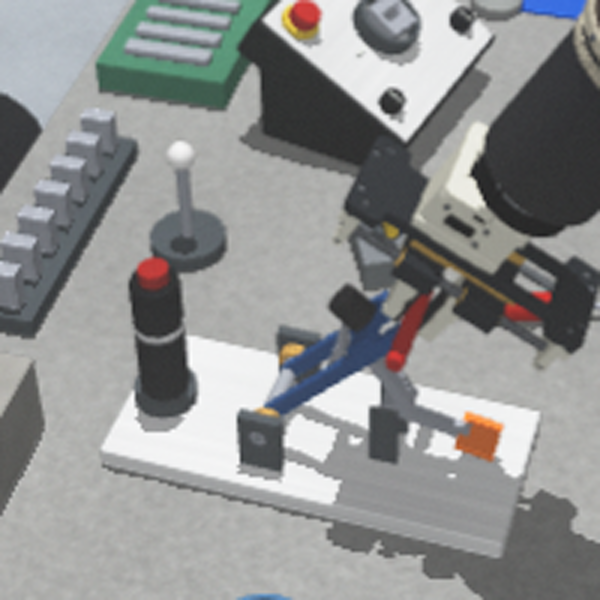

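```bash
python3 - <<'E'
from h import *
np.set_printoptions(precision=2,suppress=True)
g,T,st=grasp();print(st["q"],st["eef_pos"])
yaw=-.04;h=np.array([.5978,.2125,.055]);ex=np.array([np.cos(yaw),np.sin(yaw),0]);ez=np.array([0,0,1.])
def tgt(th,tau):
    a=.262-th;p=h+.165*(np.sin(a)*ex+np.cos(a)*ez);t=np.radians(tau)
    z=np.sin(t)*ex-np.cos(t)*ez;y=-np.cos(t)*ex-np.sin(t)*ez
    return p-.1593*z,np.c_[np.cross(y,z),y,z]
for th,tau in((.99,12),(1.09,10),(1.05,10)):
    P,Q=tgt(th,tau);print(th,(P-st["eef_pos"])*1000,np.degrees(R.from_matrix(Q@T.T).as_rotvec()),np.hypot(*P[:2]))
E
```

```text
[ 0.9  -0.01 -1.02  1.02 -0.49 -1.85] [0.41 0.23 0.32]
0.99 [45.47 -8.35 12.34] [ 1.63 16.6   0.52] 0.5046273006800674
1.09 [39.19 -8.1   1.83] [ 1.72 18.59  0.5 ] 0.4990776359864451
1.05 [43.74 -8.28  6.6 ] [ 1.72 18.59  0.5 ] 0.5030990116674564
```

The picture shows the arm drawn to about 0.98, not yet hooked. Joint 3 reached its limit because of the tool tilt. I'll untilt about the bar, then continue.

Request:
{"op": "move_arm", "data": {
  "deltas": [
    [9.1, -1.7, 2.5, 0.33, 3.3, 0.1],
    [9.1, -1.7, 2.5, 0.33, 3.3, 0.1],
    [9.1, -1.7, 2.5, 0.33, 3.3, 0.1],
    [9.1, -1.7, 2.4, 0.33, 3.3, 0.1],
    [9.1, -1.6, 2.4, 0.33, 3.4, 0.1]
  ]
}}

```text
t: 8.32
eef_pos: [0.4532, 0.2207, 0.3358]
ee_rot: [-2.929, 0.007, -1.605]
force: [6.3, -12.8, 2.8]
width: 0.0132
```

```bash
python3 - <<'E'
from h import *
g,T,st=grasp();print(g,T[:,2],st["force"],st["q"],theta(),st["width"])
E
```

```text
[0.48683713 0.22063958 0.1801091 ] [ 2.11256394e-01 -3.08473093e-04 -9.77430632e-01] [  6.27087364 -12.7948817    2.75300917] [ 0.90285428  0.07684875 -0.63570225  0.24855689 -0.74093354 -1.11166448] (np.float64(0.16722753010297595), np.float64(0.9875463530617562)) 0.013229958267475526
```

Request:
{"op": "move_arm", "data": {
  "deltas": [
    [-1.5, -2, -3, 0, 0.5, 0],
    [-2, -1, -3, 0, 0.5, 0],
    [-2, 0, -3, 0, 0.5, 0],
    [-1.5, 0, -2.5, 0, 0.5, 0],
    [0, 0, 0, 0, 0, 0]
  ]
}}

```text
t: 8.73
eef_pos: [0.4474, 0.22, 0.3254]
ee_rot: [-2.957, 0.011, -1.605]
force: [-7.0, 6.0, 13.5]
width: 0.0129
```

```bash
python3 - <<'E'
from h import *
g,T,st=grasp();print(g,st["force"],theta())
E
```

```text
[0.47667555 0.22068953 0.16882647] [-7.00395734  6.0011332  13.4794344 ] (np.float64(0.16621551689802722), np.float64(1.078449887077853))
```

Request:
{"op": "move_arm", "data": {
  "deltas": [
    [-1.6, 0, -0.7, 0, 0, 0],
    [-1.6, 0, -0.7, 0, 0, 0],
    [-1.6, 0, -0.7, 0, 0, 0],
    [0, 0, 0, 0, 0, 0],
    [0, 0, 0, 0, 0, 0]
  ]
}}

```text
t: 9.15
eef_pos: [0.4438, 0.2201, 0.3225]
ee_rot: [-2.955, 0.011, -1.604]
force: [15.1, 6.0, -7.1]
width: 0.0131
```

```bash
python3 - <<'E'
from h import *
g,T,st=grasp();print(g,st["force"],theta())
a=cv2.resize(arm.grab_frame("side")[260:380,230:350,::-1],(600,600),interpolation=cv2.INTER_CUBIC)
cv2.imwrite("pics/f.png",a)
E
```

```text
[0.47331629 0.22077714 0.16596062] [15.14330733  6.01630641 -7.05689434] (np.float64(0.16675867283437829), np.float64(1.1047715905512423))
```

View pics/f.png

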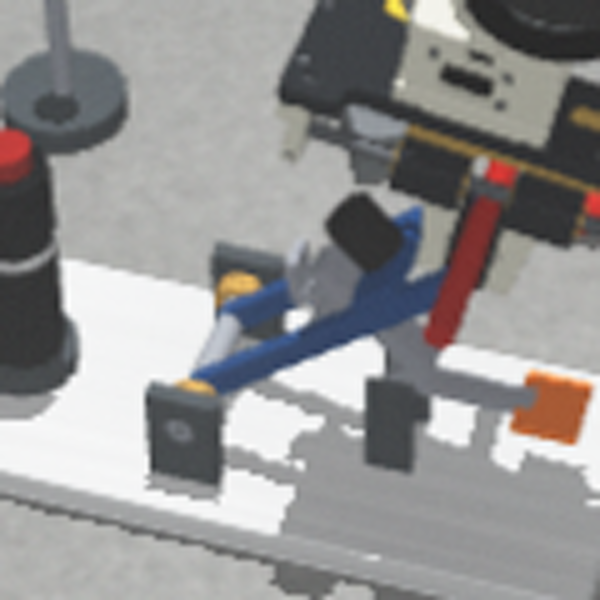

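Request:
{"op": "move_arm", "data": {
  "deltas": [
    [1.5, 0, 1.5, 0, 0, 0],
    [1.5, 0, 1.5, 0, 0, 0],
    [1.5, 0, 1.5, 0, 0, 0],
    [0, 0, 0, 0, 0, 0],
    [0, 0, 0, 0, 0, 0]
  ]
}}

```text
t: 9.62
eef_pos: [0.4479, 0.22, 0.3269]
ee_rot: [-2.956, 0.01, -1.605]
force: [10.5, 5.7, -5.2]
width: 0.0134
```

Request:
{"op": "move_arm", "data": {
  "deltas": [
    [1, -1, 1, 0, 0, 0],
    [0, 0, 0, 0, 0, 0],
    [0.7, 0, 0.7, 0, 0, 0],
    [0, 0, 0, 0, 0, 0],
    [0, 0, 0, 0, 0, 0]
  ]
}}

```text
t: 10.03
eef_pos: [0.4497, 0.2196, 0.3287]
ee_rot: [-2.956, 0.012, -1.604]
force: [9.8, 9.9, -4.3]
width: 0.0134
```

```bash
python3 - <<'E'
from h import *
g,T,st=grasp();print(g,st["force"],theta())
E
```

```text
[0.47912192 0.22042926 0.17216397] [ 9.80648617  9.89600082 -4.26010784] (np.float64(0.16676894866043954), np.float64(1.053818128592777))
```

Request:
{"op": "move_arm", "data": {
  "deltas": [
    [0.7, 1, 0.7, 0, 0, 0],
    [0, 1, 0, 0, 0, 0],
    [0.7, 0, 0.7, 0, 0, 0],
    [0, 0, 0, 0, 0, 0],
    [0, 0, 0, 0, 0, 0]
  ]
}}

```text
t: 10.45
eef_pos: [0.4505, 0.2203, 0.3293]
ee_rot: [-2.958, 0.008, -1.606]
force: [9.9, 5.1, -4.4]
width: 0.013
```

```bash
python3 - <<'E'
from h import *
g,T,st=grasp();print(g,st["force"],theta())
E
```

```text
[0.4796379  0.22057262 0.17269958] [ 9.93136119  5.06069391 -4.44888255] (np.float64(0.16677970990850552), np.float64(1.0493591514493787))
```

Request:
{"op": "move_arm", "data": {
  "deltas": [
    [0.8, 0, 0.8, 0, 0, 0],
    [0, 0, 0, 0, 0, 0],
    [0.8, 0, 0.8, 0, 0, 0],
    [0, 0, 0, 0, 0, 0],
    [0, 0, 0, 0, 0, 0]
  ]
}}

```text
t: 10.87
eef_pos: [0.452, 0.2201, 0.3309]
ee_rot: [-2.958, 0.008, -1.606]
force: [8.1, 4.8, -4.5]
width: 0.0135
```

```bash
python3 - <<'E'
from h import *
g,T,st=grasp();print(g,st["force"],theta())
E
```

```text
[0.48109726 0.22041852 0.17427802] [ 8.14900845  4.75169995 -4.53529652] (np.float64(0.16687353025024965), np.float64(1.0364854981745695))
```

Request:
{"op": "move_arm", "data": {
  "deltas": [
    [0.8, 0, 0.8, 0, 0, 0],
    [0, 0, 0, 0, 0, 0],
    [0.8, 0, 0.8, 0, 0, 0],
    [0, 0, 0, 0, 0, 0],
    [0, 0, 0, 0, 0, 0]
  ]
}}

```text
t: 11.28
eef_pos: [0.453, 0.2201, 0.3317]
ee_rot: [-2.96, 0.008, -1.606]
force: [5.2, 6.9, -6.9]
width: 0.0132
```

```bash
python3 - <<'E'
from h import *
g,T,st=grasp();print(g,st["force"],theta())
a=cv2.resize(arm.grab_frame("side")[260:380,230:350,::-1],(600,600),interpolation=cv2.INTER_CUBIC)
cv2.imwrite("pics/g.png",a)
E
```

```text
[0.48184973 0.22030435 0.17503551] [ 5.17648567  6.93305165 -6.85182562] (np.float64(0.16689214762267213), np.float64(1.0300885044424737))
```

View pics/g.png

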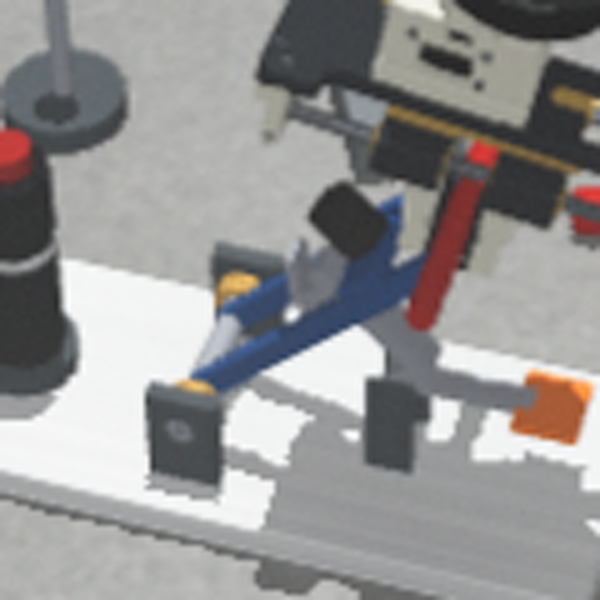

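The tangential force has reversed, so the catch is holding and the paddle sits at rest. Go back half a millimetre and open.

Request:
{"op": "move_arm", "data": {
  "deltas": [
    [-0.5, 1, -0.5, 0, 0, 0],
    [0, 0, 0, 0, 0, 0],
    [0, 0, 0, 0, 0, 0],
    [0, 0, 0, 0, 0, 0],
    [0, 0, 0, 0, 0, 0]
  ],
  "squeeze": 6
}}

```text
t: 11.75
eef_pos: [0.4526, 0.2202, 0.3317]
ee_rot: [-2.959, 0.006, -1.606]
force: [5.4, 1.9, -2.7]
width: 0.0138
```

Request:
{"op": "move_arm", "data": {
  "deltas": [
    [0, 0, 0, 0, 0, 0],
    [0, 0, 0, 0, 0, 0],
    [0, 0, 0, 0, 0, 0],
    [0, 0, 0, 0, 0, 0],
    [0, 0, 0, 0, 0, 0]
  ],
  "claw": 145
}}

```text
t: 12.17
eef_pos: [0.4524, 0.2199, 0.3315]
ee_rot: [-2.96, 0.005, -1.607]
force: [0.2, 0.2, -0.4]
width: 0.0366
```

```bash
python3 - <<'E'
from h import *
g,T,st=grasp();print(g,st["force"],theta(),st["width"],T[:,2])
for n in("handle","trigger_pad"):
  p={}
  for c in("side","top"):
    arm.grab_frame(c);o=arm.spot_point(n,c);p[c]=o[0]["xy"] if o else None
  print(n,p,tri(p["side"],p["top"]) if all(p.values()) else "")
E
```

```text
[0.48112002 0.21972171 0.17477155] [ 0.15387585  0.16336213 -0.3571309 ] (np.float64(0.16721077358197067), np.float64(1.0343240737778252)) 0.036604884282735985 [ 0.18046809 -0.00120287 -0.9835801 ]
handle {'side': [316.6, 305.0], 'top': [214.9, 275.0]} (array([0.48771431, 0.21908769, 0.17085072]), np.float64(0.009414710312929335))
trigger_pad {'side': [339.6, 342.3], 'top': [220.2, 298.8]} (array([0.42962546, 0.22211424, 0.06666339]), np.float64(0.01136466889296937))
```

Request:
{"op": "move_arm", "data": {
  "deltas": [
    [-2.5, 0, 14, 0, 0, 0],
    [-3, 0, 16, 0, 0, 0],
    [-3, 0, 16, 0, 0, 0],
    [-3, 0, 16, 0, 0, 0],
    [-3, 0, 16, 0, 0, 0]
  ]
}}

```text
t: 12.98
eef_pos: [0.438, 0.2201, 0.4105]
ee_rot: [-2.959, 0.006, -1.606]
force: [-0.6, 0.2, 0.3]
width: 0.0382
```

```bash
cat >> h.py <<'E'
def target(P,yy,n=(0,0,1.)):
    """tool pointing along -n, tool y with heading yy (deg) ; P grasp point -> delta mm, rotvec deg"""
    st=arm.get_state();T=R.from_euler("xyz",st["ee_rot"]).as_matrix()
    n=np.array(n)/np.linalg.norm(n);z=-n;y=np.array([np.cos(np.radians(yy)),np.sin(np.radians(yy)),0])
    if abs(n[2])<1: y[2]=-(y[0]*n[0]+y[1]*n[1])/n[2]
    y/=np.linalg.norm(y);Q=np.c_[np.cross(y,z),y,z]
    return (np.array(P)-.1593*z-st["eef_pos"])*1000,np.degrees(R.from_matrix(Q@T.T).as_rotvec())
E
python3 - <<'E'
from h import *
np.set_printoptions(precision=2,suppress=True)
print(target((.569,-.021,.16),205.8),arm.get_state()["force"])
ps=[];pt=[]
for _ in range(4):
    arm.grab_frame("side");arm.grab_frame("top")
    for n,l,c in(("key",ps,"side"),("key",pt,"top")):
        o=arm.spot_point(n,c)
        if o:l.append(o[0]["xy"])
print(ps,pt)
o=arm.spot_point("handle","side");print(o[:1])
E
```

```text
(array([ 130.97, -241.09,  -91.18]), array([-2.51, 10.24, 27.8 ])) [-0.56  0.24  0.28]
[[307.1, 284.9], [307.8, 286.1]] [[312.5, 247.9], [311.7, 249.7], [313.6, 247.5], [313.4, 246.0]]
[{'xy': [318.1, 305.9], 'score': 0.84}]
```

Request:
{"op": "move_arm", "data": {
  "deltas": [
    [16.4, -30.1, -5, -0.31, 1.28, 3.5],
    [16.4, -30.1, -10, -0.31, 1.28, 3.5],
    [16.4, -30.1, -12, -0.31, 1.28, 3.5],
    [16.4, -30.1, -12, -0.31, 1.28, 3.5],
    [16.4, -30.1, -12, -0.31, 1.28, 3.5]
  ],
  "claw": 90
}}

```text
t: 14.25
eef_pos: [0.5206, 0.0683, 0.3584]
ee_rot: [-3.073, -0.007, -1.297]
force: [-0.2, 0.6, 0.3]
width: 0.0566
```

Request:
{"op": "move_arm", "data": {
  "deltas": [
    [16.4, -30.1, -12, -0.31, 1.28, 3.5],
    [16.4, -30.1, -14, -0.31, 1.28, 3.5],
    [16.4, -30.1, -14, -0.31, 1.28, 3.3],
    [0, 0, 0, 0, 0, 0],
    [0, 0, 0, 0, 0, 0]
  ]
}}

```text
t: 14.67
eef_pos: [0.5697, -0.0224, 0.3169]
ee_rot: [3.138, 0.001, -1.124]
force: [-0.4, 0.8, 0.4]
width: 0.0564
```

```bash
python3 - <<'E'
from h import *
np.set_printoptions(precision=2,suppress=True)
print(target((.569,-.021,.16),205.8))
s=arm.grab_frame("side")[...,::-1];t=arm.grab_frame("top")[...,::-1]
g,T,st=grasp()
q=st["eef_pos"]+.178*T[:,2];print("tip px",proj("side",q),proj("top",q))
for P in((.569,-.021,.08),(.569,-.021,.05),(.5646,-.0207,.08),(.572,-.0216,.08)):print(proj("side",P),proj("top",P))
a=cv2.resize(s[200:310,250:370],(600,550),interpolation=cv2.INTER_CUBIC)
cv2.imwrite("pics/k.png",a)
E
```

```text
(array([-0.72,  1.4 ,  2.42]), array([ 0.03, -0.19,  0.21]))
tip px [308.75 245.02] [312.33 242.69]
[308.72 262.59] [312.76 244.88]
[308.65 271.01] [312.88 245.87]
[310.29 262.92] [312.62 246.55]
[307.69 262.27] [313.01 243.75]
```

View pics/k.png

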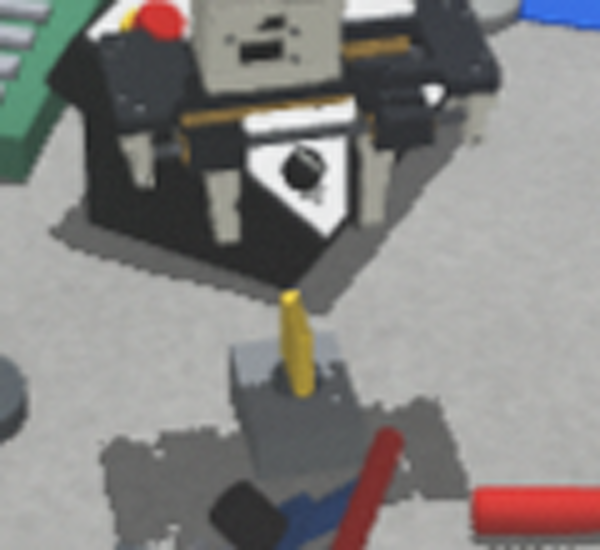

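Bow centre at (309,268) agrees with x≈0.567, y≈−0.021. Descend and grip.

Request:
{"op": "move_arm", "data": {
  "deltas": [
    [-2, 1.5, -20, 0, 0, 0.2],
    [0, 0, -22, 0, 0, 0],
    [0, 0, -22, 0, 0, 0],
    [0, 0, -20, 0, 0, 0],
    [0, 0, -11, 0, 0, 0]
  ]
}}

```text
t: 15.18
eef_pos: [0.5664, -0.0179, 0.2226]
ee_rot: [3.141, 0.001, -1.116]
force: [-0.3, 0.3, -0.1]
width: 0.0565
```

Request:
{"op": "move_arm", "data": {
  "deltas": [
    [0, 0, 0, 0, 0, 0],
    [0, 0, 0, 0, 0, 0],
    [0, 0, 0, 0, 0, 0],
    [0, 0, 0, 0, 0, 0],
    [0, 0, 0, 0, 0, 0]
  ],
  "claw": 255,
  "squeeze": 5
}}

```text
t: 15.6
eef_pos: [0.5677, -0.019, 0.2248]
ee_rot: [-3.14, 0.0, -1.117]
force: [-0.1, 0.4, 0.2]
width: 0.029
```

Request:
{"op": "move_arm", "data": {
  "deltas": [
    [0, 0, 0, 0, 0, 0],
    [0, 0, 0, 0, 0, 0],
    [0, 0, 0, 0, 0, 0],
    [0, 0, 0, 0, 0, 0],
    [0, 0, 0, 0, 0, 0]
  ]
}}

```text
t: 16.02
eef_pos: [0.5674, -0.0192, 0.2238]
ee_rot: [-3.141, 0.0, -1.117]
force: [0.2, -0.1, 4.1]
width: 0.0101
```

Request:
{"op": "move_arm", "data": {
  "deltas": [
    [0, 0, 0, 0, 0, 0],
    [0, 0, 0, 0, 0, 0],
    [0, 0, 0, 0, 0, 0],
    [0, 0, 0, 0, 0, 0],
    [0, 0, 0, 0, 0, 0]
  ]
}}

```text
t: 16.43
eef_pos: [0.5674, -0.0192, 0.2238]
ee_rot: [-3.141, 0.0, -1.117]
force: [-0.4, -1.1, 5.7]
width: 0.01
```

Request:
{"op": "move_arm", "data": {
  "deltas": [
    [0, 0, 0, 0, 0, 0],
    [0, 0, 10, 0, 0, 0],
    [0, 0, 20, 0, 0, 0],
    [0, 0, 30, 0, 0, 0],
    [0, 0, 30, 0, 0, 0]
  ],
  "squeeze": 35
}}

```text
t: 16.85
eef_pos: [0.5668, -0.0193, 0.3141]
ee_rot: [3.139, 0.001, -1.117]
force: [0.3, 0.1, -0.8]
width: 0.0097
```

```bash
python3 - <<'E'
from h import *
np.set_printoptions(precision=2,suppress=True)
P={"side":[],"top":[]};K={"side":[],"top":[]}
for _ in range(6):
    for c in P:
        im=arm.grab_frame(c)
        o=arm.spot_point("lock_mouth",c)
        if o and o[0]["score"]>.4:P[c].append(o[0]["xy"])
        cv2.imwrite(f"pics/l{c}.png",im[...,::-1])
for c in P: print(c,np.array(P[c]))
m={c:np.median(P[c],0) for c in P if P[c]};print(m)
if len(m)==2:print(tri(m["side"],m["top"]))
a,b=[cv2.resize(cv2.imread(f"pics/l{c}.png")[y:y+40,x:x+40],(400,400),interpolation=cv2.INTER_CUBIC) for c,x,y in(("side",288,186),("top",376,206))]
cv2.imwrite("pics/m.png",np.hstack([a,b]))
g,T,st=grasp();print(g,st["width"],st["t"])
E
```

```text
side [[374.3 305.4]]
top [[397.2 227.8]
 [397.8 226.8]
 [398.9 225.9]
 [399.6 227.1]
 [398.3 227.9]
 [396.3 228. ]]
{'side': array([374.3, 305.4]), 'top': array([398.05, 227.45])}
(array([ 0.53, -0.28, -0.27]), np.float64(0.2608492789719904))
[ 0.57 -0.02  0.15] 0.009852189151443442 18.05
```

View pics/m.png

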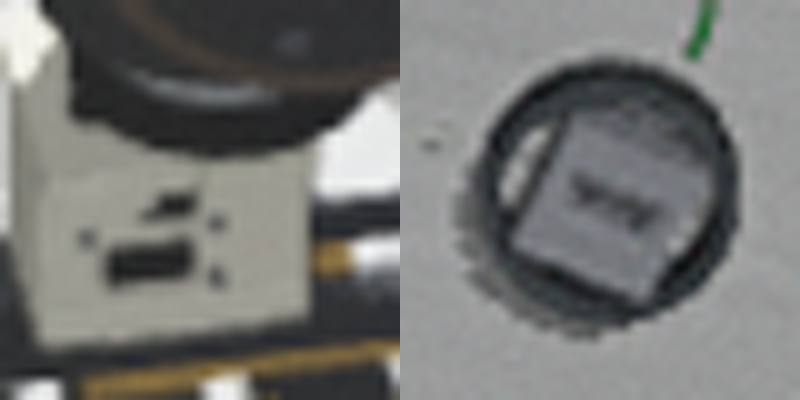

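Top crop: the slot centre is at about (397,226) and its long side runs down-right, about 12° clockwise of the panel's cross direction. The side view is blocked by the gripper there.

```bash
python3 - <<'E'
from h import *
np.set_printoptions(precision=4,suppress=True)
h=np.radians(167.1);n=np.array([.5*np.cos(h),.5*np.sin(h),.866])
c=np.array([.6274,-.2402,.0955])+.026*n
o,d=ray("top",(397.05,226.05));M=o+d*((c-o)@n)/(d@n);print("mouth",M,proj("side",M))
M2=tri((310.85,204.3),(397.05,226.05));print(M2)
m=(M+M2[0])/2
a=np.array([np.sin(h),-np.cos(h),0])  # candidates across
a=np.array([-.2237,-.974,0]);u=np.cross(n,a);print("a",a,"u",u,"n",n)
# tool y = key x : in-plane perpendicular to slot; slot = a rotated clockwise(.18) -> cos a - sin u
phi=.18;s=np.cos(phi)*a-np.sin(phi)*u;y=np.cross(n,s)
if y[0]>0:y=-y
print("s",s,"y",y,"heading",np.degrees(np.arctan2(y[1],y[0])))
P=m+n*(.0545+.018)
t=target(P,np.degrees(np.arctan2(y[1],y[0])),n);print("m",m,t,np.linalg.norm(t[0]),np.linalg.norm(t[1]))
E
```

```text
mouth [ 0.6172 -0.2376  0.1194] [310.4847 203.7115]
(array([ 0.6168, -0.238 ,  0.1172]), np.float64(0.0012966470872318163))
a [-0.2237 -0.974   0.    ] u [ 0.8435 -0.1937  0.4997] n [-0.4874  0.1116  0.866 ]
s [-0.3711 -0.9236 -0.0895] y [-0.7898  0.365  -0.4916] heading 155.19927278025125
m [ 0.617  -0.2378  0.1183] (array([ -63.2814, -192.698 ,    5.4486]), array([  6.2555, -30.2856, -48.0941])) 202.8958285911066 57.17857031314327
```

Request:
{"op": "move_arm", "data": {
  "deltas": [
    [-6.3, -19.3, 12, 0.63, -3.03, -4.81],
    [-6.3, -19.3, 12, 0.63, -3.03, -4.81],
    [-6.3, -19.3, 12, 0.63, -3.03, -4.81],
    [-6.3, -19.3, 4, 0.63, -3.03, -4.81],
    [-6.3, -19.3, 0, 0.63, -3.03, -4.81]
  ]
}}

```text
t: 18.47
eef_pos: [0.5358, -0.1165, 0.3553]
ee_rot: [-2.868, -0.009, -1.544]
force: [0.0, 0.1, -1.0]
width: 0.01
```

Request:
{"op": "move_arm", "data": {
  "deltas": [
    [-6.3, -19.3, 0, 0.62, -3.03, -4.81],
    [-6.3, -19.3, 0, 0.62, -3.03, -4.81],
    [-6.3, -19.3, 0, 0.62, -3.03, -4.81],
    [-6.3, -19.3, -4, 0.62, -3.03, -4.81],
    [-6.3, -19, -10, 0.62, -3.03, -4.81]
  ]
}}

```text
t: 18.88
eef_pos: [0.5048, -0.2124, 0.3416]
ee_rot: [-2.619, 0.094, -1.955]
force: [0.7, -3.3, 0.6]
width: 0.0095
```

```bash
cat >> h.py <<'E'
n=np.array([-.4874,.1116,.866]);MO=np.array([.617,-.2378,.1183]);A=np.array([-.2237,-.974,0]);U=np.cross(n,A)
def keyrel(L=.0545):
    g,T,st=grasp();d=g+L*T[:,2]-MO
    print("tip rel a,u,n mm",np.round([d@A*1e3,d@U*1e3,d@n*1e3],1),"ang z",np.round(np.degrees(np.arccos(-T[:,2]@n)),1),"turn cw",np.round(np.degrees(np.arctan2(T[:,1]@-A,T[:,1]@-U)),1),"F a,u,n",np.round([st["force"]@A,st["force"]@U,st["force"]@n],1),"M",np.round(st["moment"],2),st["width"],st["t"])
E
python3 - <<'E'
from h import *
np.set_printoptions(precision=2,suppress=True)
print(target(MO+n*.0725,155.2,n));keyrel();print(arm.get_state()["q"])
E
```

```text
(array([ -0.77,   0.43, -22.55]), array([-0.08,  0.4 ,  0.17]))
tip rel a,u,n mm [ 0.  13.4 37.1] ang z 0.5 turn cw 10.5 F a,u,n [ 3.1  1.6 -0.2] M [-0.19  1.52 -0.39] 0.009494173914878832 18.8833
[-0.03  0.06 -0.74  0.39 -0.26 -0.73]
```

Request:
{"op": "move_arm", "data": {
  "deltas": [
    [-0.4, 0.4, -7, 0, 0.2, 0.1],
    [-0.4, 0, -7, 0, 0.2, 0.1],
    [0, 0, -8.5, 0, 0, 0],
    [0, 0, 0, 0, 0, 0],
    [0, 0, 0, 0, 0, 0]
  ]
}}

```text
t: 19.3
eef_pos: [0.5034, -0.2116, 0.3167]
ee_rot: [-2.633, 0.086, -1.949]
force: [0.2, -1.4, -0.4]
width: 0.0103
```

```bash
python3 - <<'E'
from h import *
keyrel()
s=arm.grab_frame("side")[...,::-1]
print("mouth",proj("side",MO),"a dir",proj("side",MO+.01*A),"u",proj("side",MO+.01*U),"n",proj("side",MO+.01*n))
a=cv2.resize(s[165:225,275:355],(800,600),interpolation=cv2.INTER_CUBIC)
cv2.imwrite("pics/n.png",a)
E
```

```text
tip rel a,u,n mm [-0.  -3.5 16.4] ang z 0.6 turn cw 10.0 F a,u,n [ 1.3  0.2 -0.6] M [ 0.41  1.74 -0.04] 0.010287222877763845 19.3
mouth [310.54881537 203.99119535] a dir [312.05610821 202.3014536 ] u [307.94512856 201.83198455] n [312.09312491 201.99913497]
```

View pics/n.png

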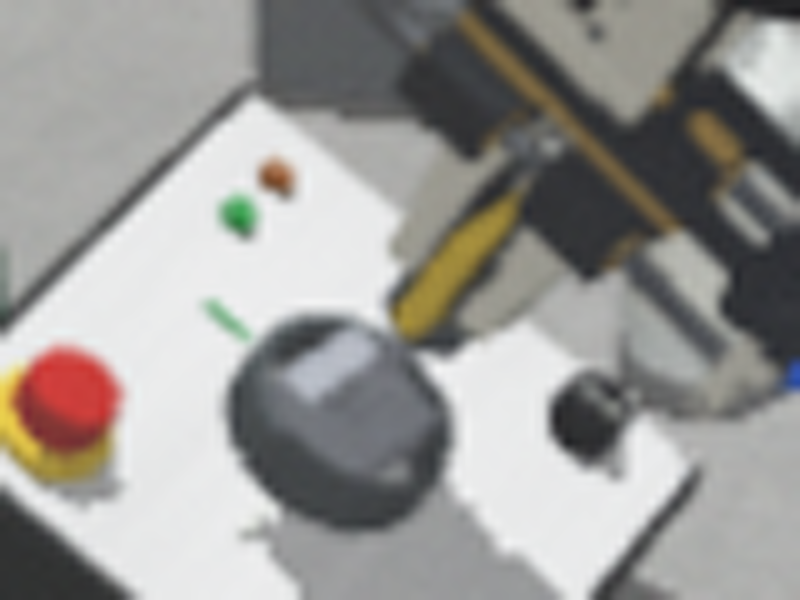

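The bow's near lower corner is at about (316,198) full-frame, within about 1 mm of prediction, and the key is lined up over the barrel. Correct 3.5 mm upslope and insert.

Request:
{"op": "move_arm", "data": {
  "deltas": [
    [1.5, -0.3, 0.9, 0, 0, 0],
    [1.5, -0.4, 0.8, 0, 0, 0],
    [0, 0, 0, 0, 0, 0],
    [2, -0.4, -3.5, 0, 0, 0],
    [2, -0.4, -3.5, 0, 0, 0]
  ]
}}

```text
t: 19.77
eef_pos: [0.5111, -0.2127, 0.3125]
ee_rot: [-2.63, 0.088, -1.949]
force: [0.1, -0.2, 0.2]
width: 0.0098
```

```bash
python3 -c "
from h import *
keyrel()"
```

```text
tip rel a,u,n mm [-0.9  1.8  8.8] ang z 0.4 turn cw 10.1 F a,u,n [0.2 0.2 0.2] M [0.47 1.75 0.03] 0.009823004570927546 19.7667
```

Request:
{"op": "move_arm", "data": {
  "deltas": [
    [1, -0.2, -1.7, 0, 0, 0],
    [1, -0.2, -1.7, 0, 0, 0],
    [1, -0.2, -1.7, 0, 0, 0],
    [1, -0.2, -1.7, 0, 0, 0],
    [0, 0, 0, 0, 0, 0]
  ]
}}

```text
t: 20.18
eef_pos: [0.5145, -0.2139, 0.3048]
ee_rot: [-2.631, 0.087, -1.95]
force: [-0.4, -0.2, -0.1]
width: 0.0095
```

```bash
python3 -c "
from h import *
keyrel()"
```

```text
tip rel a,u,n mm [-0.5  0.7  0.3] ang z 0.5 turn cw 10.1 F a,u,n [ 0.3 -0.4  0.1] M [ 0.41  1.81 -0.05] 0.009544074865436502 20.1833
```

Request:
{"op": "move_arm", "data": {
  "deltas": [
    [0.8, -0.3, -1.7, 0, 0, 0],
    [0.8, -0.3, -1.7, 0, 0, 0],
    [0.8, -0.2, -1.7, 0, 0, 0],
    [0, 0, 0, 0, 0, 0],
    [0, 0, 0, 0, 0, 0]
  ]
}}

```text
t: 20.6
eef_pos: [0.5163, -0.2148, 0.3007]
ee_rot: [-2.631, 0.087, -1.949]
force: [-8.8, 5.7, 7.5]
width: 0.0101
```

```bash
python3 -c "
from h import *
keyrel()"
```

```text
tip rel a,u,n mm [-0.   0.4 -4.2] ang z 0.5 turn cw 10.1 F a,u,n [-3.6 -4.8 11.4] M [2.09 3.11 0.74] 0.010092074725041431 20.6
```

Request:
{"op": "move_arm", "data": {
  "deltas": [
    [-0.5, 0.6, -0.4, 0, 0, 0],
    [-0.5, 0.6, -0.4, 0, 0, 0],
    [0, 0, 0, 0, 0, 0],
    [0.5, -0.1, -0.9, 0, 0, 0],
    [0, 0, 0, 0, 0, 0]
  ]
}}

```text
t: 21.02
eef_pos: [0.5164, -0.2145, 0.3003]
ee_rot: [-2.631, 0.088, -1.95]
force: [-10.6, 3.2, 13.0]
width: 0.01
```

```bash
python3 -c "
from h import *
keyrel()"
```

```text
tip rel a,u,n mm [-0.5  0.2 -4.5] ang z 0.5 turn cw 10.1 F a,u,n [-0.7 -3.1 16.8] M [0.78 2.73 0.07] 0.009968403104417437 21.0167
```

Request:
{"op": "move_arm", "data": {
  "deltas": [
    [-0.7, 0.3, -0.4, 0, 0, 0],
    [-0.6, 0.2, -0.4, 0, 0, 0],
    [0, 0, 0, 0, 0, 0],
    [-0.6, 0.1, -0.4, 0, 0, 0],
    [0, 0, 0, 0, 0, 0]
  ]
}}

```text
t: 21.43
eef_pos: [0.5157, -0.2143, 0.3003]
ee_rot: [-2.63, 0.089, -1.949]
force: [-1.1, -2.6, 7.2]
width: 0.0098
```

```bash
python3 -c "
from h import *
keyrel()"
```

```text
tip rel a,u,n mm [-0.8 -0.2 -4.2] ang z 0.5 turn cw 10.1 F a,u,n [2.8 3.1 6.5] M [-0.59  0.84 -0.46] 0.009828640398935195 21.4333
```

Request:
{"op": "move_arm", "data": {
  "deltas": [
    [0.6, -0.6, 0.3, 0, 0, 0],
    [0.5, -0.1, -0.9, 0, 0, 0],
    [0.5, -0.1, -0.9, 0, 0, 0],
    [0.5, -0.1, -0.9, 0, 0, 0],
    [0, 0, 0, 0, 0, 0]
  ]
}}

```text
t: 21.85
eef_pos: [0.517, -0.2153, 0.2964]
ee_rot: [-2.636, 0.089, -1.949]
force: [-0.1, 0.2, -0.1]
width: 0.0096
```

```bash
python3 -c "
from h import *
keyrel();s=arm.get_state();g,T,_=grasp();print('Mn',s['moment']@n)"
```

```text
tip rel a,u,n mm [-0.2 -2.1 -8.3] ang z 0.7 turn cw 10.1 F a,u,n [-0.1 -0.2 -0. ] M [ 0.43  1.8  -0.03] 0.009600049487185139 21.85
Mn -0.030186936686631312
```

It dropped in. Continue pushing.

Request:
{"op": "move_arm", "data": {
  "deltas": [
    [0.8, -0.2, -1.5, 0, 0, 0],
    [0.8, -0.2, -1.5, 0, 0, 0],
    [0.8, -0.2, -1.5, 0, 0, 0],
    [0.8, -0.2, -1.5, 0, 0, 0],
    [0, 0, 0, 0, 0, 0]
  ]
}}

```text
t: 22.27
eef_pos: [0.5208, -0.2174, 0.2925]
ee_rot: [-2.639, 0.09, -1.948]
force: [0.6, 0.1, -1.0]
width: 0.0095
```

```bash
python3 -c "
from h import *
keyrel()"
```

```text
tip rel a,u,n mm [  0.4  -1.1 -13.8] ang z 0.9 turn cw 10.1 F a,u,n [-0.2 -0.  -1.2] M [0.43 1.91 0.01] 0.009464427488070574 22.2667
```

Request:
{"op": "move_arm", "data": {
  "deltas": [
    [0.9, -0.2, -1.5, 0, 0, 0],
    [0.9, -0.2, -1.5, 0, 0, 0],
    [0.8, -0.2, -1.5, 0, 0, 0],
    [0, 0, 0, 0, 0, 0],
    [0, 0, 0, 0, 0, 0]
  ]
}}

```text
t: 22.68
eef_pos: [0.5234, -0.2185, 0.2891]
ee_rot: [-2.643, 0.091, -1.947]
force: [-2.7, 2.5, -1.7]
width: 0.0099
```

```bash
python3 -c "
from h import *
keyrel()"
```

```text
tip rel a,u,n mm [  0.5  -1.1 -18.1] ang z 1.1 turn cw 10.1 F a,u,n [-1.8 -3.6  0.2] M [1.51 2.95 0.53] 0.009935752397158874 22.6833
```

Request:
{"op": "move_arm", "data": {
  "deltas": [
    [0.3, 0, -1.6, 0, 0, 0],
    [0.5, 0, -1.5, 0, 0, 0],
    [0.5, 0, -1.5, 0, 0, 0],
    [0.6, -0.1, -1.2, 0, 0, 0],
    [0, 0, 0, 0, 0, 0]
  ]
}}

```text
t: 23.1
eef_pos: [0.5253, -0.2196, 0.2861]
ee_rot: [-2.645, 0.093, -1.946]
force: [-14.0, 9.9, 10.0]
width: 0.0099
```

```bash
python3 -c "
from h import *
keyrel()"
```

```text
tip rel a,u,n mm [  0.6  -1.1 -21.7] ang z 1.3 turn cw 10.1 F a,u,n [-6.5 -8.7 16.6] M [3.17 4.34 1.22] 0.009901706020995963 23.1
```

Request:
{"op": "move_arm", "data": {
  "deltas": [
    [-0.7, 0.9, -0.5, 0, 0, 0],
    [0.5, -0.1, -0.9, 0, 0, 0],
    [0.5, -0.1, -0.9, 0, 0, 0],
    [0.5, -0.1, -0.9, 0, 0, 0],
    [0, 0, 0, 0, 0, 0]
  ]
}}

```text
t: 23.52
eef_pos: [0.5254, -0.2199, 0.2858]
ee_rot: [-2.644, 0.094, -1.946]
force: [-31.8, 16.1, 32.2]
width: 0.0099
```

```bash
python3 -c "
from h import *
keyrel()"
```

```text
tip rel a,u,n mm [  0.7  -1.  -22. ] ang z 1.3 turn cw 10.1 F a,u,n [ -8.5 -13.8  45.2] M [4.68 6.58 1.86] 0.009916537891153578 23.5167
```

Request:
{"op": "move_arm", "data": {
  "deltas": [
    [-0.5, 0.1, 0.9, 0, 0, 0],
    [-0.5, 0.1, 0.9, 0, 0, 0],
    [-0.7, 0.8, -0.5, 0, 0, 0],
    [-0.7, 0.5, -0.5, 0, 0, 0],
    [0, 0, 0, 0, 0, 0]
  ]
}}

```text
t: 23.93
eef_pos: [0.5253, -0.2191, 0.286]
ee_rot: [-2.645, 0.095, -1.946]
force: [-6.2, -0.8, 7.9]
width: 0.0099
```

```bash
python3 - <<'E'
from h import *
keyrel()
s=arm.grab_frame("side")[...,::-1];t=arm.grab_frame("top")[...,::-1]
g,T,_=grasp()
for d in(.0225,.0245,.0265): print(d,proj("side",g+d*T[:,2]+.02*-A),proj("side",g+d*T[:,2]))
print(proj("side",MO))
a=cv2.resize(s[175:220,285:345],(800,600),interpolation=cv2.INTER_CUBIC)
cv2.imwrite("pics/o.png",a)
E
```

```text
tip rel a,u,n mm [ -0.1  -1.2 -21.7] ang z 1.3 turn cw 10.1 F a,u,n [ 2.2 -1.1  9.8] M [ 0.12  2.31 -0.22] 0.009914949165676635 23.9333
0.0225 [309.28327195 205.45032134] [312.33513404 202.02867007]
0.0245 [308.97969055 205.86270422] [312.03161812 202.44033197]
0.0265 [308.67662934 206.27438242] [311.72861736 202.85129708]
[310.54881537 203.99119535]
```

View pics/o.png

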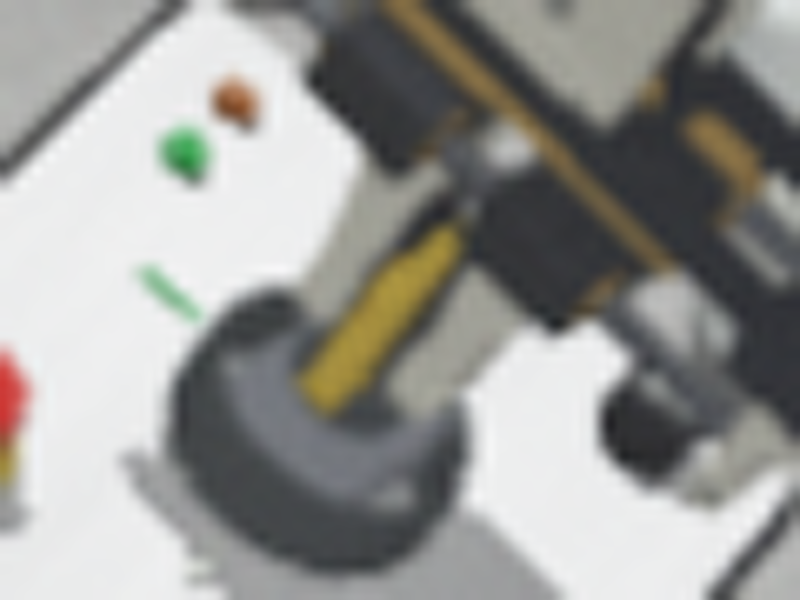

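Bow foot and dark collar sit on the barrel face at about (310,205), so the key looks home. Turning clockwise about the tool axis.

Request:
{"op": "move_arm", "data": {
  "deltas": [
    [0, 0, 0, 2.37, -0.48, -4.38],
    [0, 0, 0, 2.37, -0.48, -4.38],
    [0, 0, 0, 2.37, -0.48, -4.38],
    [0, 0, 0, 2.37, -0.48, -4.38],
    [0, 0, 0, 0, 0, 0]
  ]
}}

```text
t: 24.45
eef_pos: [0.5249, -0.2192, 0.2858]
ee_rot: [-2.703, 0.256, -2.267]
force: [-7.8, 1.7, 8.0]
width: 0.0095
```

```bash
python3 -c "
from h import *
keyrel();print(arm.get_state()['q'])"
```

```text
tip rel a,u,n mm [ -0.   -1.9 -21.7] ang z 1.4 turn cw 30.4 F a,u,n [ 0.  -2.9 10.9] M [0.78 2.69 0.13] 0.009539736640241547 24.45
[-0.17327207  0.16983426 -0.88594776  0.87620614 -0.0175     -1.45328078]
```

Request:
{"op": "move_arm", "data": {
  "deltas": [
    [0, 0, 0, 2.37, -0.48, -4.38],
    [0, 0, 0, 2.37, -0.48, -4.38],
    [0, 0, 0, 2.37, -0.48, -4.38],
    [0, 0, 0, 2.37, -0.48, -4.38],
    [0, 0, 0, 0, 0, 0]
  ]
}}

```text
t: 24.87
eef_pos: [0.5246, -0.2191, 0.2856]
ee_rot: [-2.813, 0.389, -2.608]
force: [-9.3, 4.2, 9.3]
width: 0.0097
```

```bash
python3 -c "
from h import *
keyrel();print(arm.get_state()['q'],arm.get_state()['moment']@n)"
```

```text
tip rel a,u,n mm [ -0.2  -2.3 -21.7] ang z 1.4 turn cw 50.5 F a,u,n [-2.  -4.  13.1] M [1.17 3.2  0.3 ] 0.009729030446651432 24.8667
[-0.17995566  0.16942197 -0.89029574  0.89634876 -0.01218146 -1.81680057] 0.048139773261384244
```

Request:
{"op": "move_arm", "data": {
  "deltas": [
    [0, 0, 0, 2.37, -0.48, -4.38],
    [0, 0, 0, 2.37, -0.48, -4.38],
    [0, 0, 0, 2.37, -0.48, -4.38],
    [0, 0, 0, 2.37, -0.48, -4.38],
    [0, 0, 0, 0, 0, 0]
  ]
}}

```text
t: 25.28
eef_pos: [0.5244, -0.2188, 0.2854]
ee_rot: [-2.972, 0.476, -2.981]
force: [-12.0, 5.7, 9.8]
width: 0.0097
```

```bash
python3 -c "
from h import *
keyrel();print(arm.get_state()['q'],arm.get_state()['moment']@n)"
```

```text
tip rel a,u,n mm [ -0.7  -2.6 -21.8] ang z 1.4 turn cw 70.5 F a,u,n [-2.8 -6.3 15. ] M [1.77 3.57 0.58] 0.009697604167978378 25.2833
[-0.1819262   0.16921459 -0.89203291  0.90256939 -0.00963283 -2.17024409] 0.03628773150967196
```

Request:
{"op": "move_arm", "data": {
  "deltas": [
    [0, 0, 0, 0.95, -0.19, -1.75],
    [0, 0, 0, 0.95, -0.19, -1.75],
    [0, 0, 0, 0.95, -0.19, -1.75],
    [0, 0, 0, 0, 0, 0],
    [0, 0, 0, 0, 0, 0]
  ]
}}

```text
t: 25.7
eef_pos: [0.5245, -0.2187, 0.2854]
ee_rot: [-3.024, 0.491, -3.092]
force: [-11.9, 6.3, 10.4]
width: 0.0096
```

```bash
python3 -c "
from h import *
keyrel();print(arm.get_state()['q'],arm.get_state()['moment']@n)"
```

```text
tip rel a,u,n mm [ -0.9  -2.5 -21.8] ang z 1.4 turn cw 76.1 F a,u,n [-3.5 -6.1 15.5] M [2.01 3.54 0.75] 0.009592744433702624 25.7
[-0.18453848  0.16907183 -0.8934806   0.91056408 -0.00733539 -2.27521175] 0.06150630889763253
```

Request:
{"op": "move_arm", "data": {
  "deltas": [
    [0, 0, 0, 0.95, -0.19, -1.75],
    [0, 0, 0, 0.95, -0.19, -1.75],
    [0, 0, 0, 0.95, -0.19, -1.75],
    [0, 0, 0, 0, 0, 0],
    [0, 0, 0, 0, 0, 0]
  ]
}}

```text
t: 26.12
eef_pos: [0.5246, -0.2184, 0.2855]
ee_rot: [-3.08, 0.5, 3.074]
force: [-12.2, 8.5, 10.0]
width: 0.0099
```

```bash
python3 -c "
from h import *
keyrel();s=arm.get_state();print(s['q'][4:],s['moment']@grasp()[1][:,2])"
```

```text
tip rel a,u,n mm [ -1.3  -2.4 -21.8] ang z 1.4 turn cw 82.1 F a,u,n [-5.5 -7.  15.6] M [2.18 3.63 1.28] 0.009934845727705326 26.1167
[-0.00529316 -2.38375415] -0.42975524673397336
```

The resisting moment rose to 0.43 N·m: the lock is at its stop. Release and withdraw along the axis.

Request:
{"op": "move_arm", "data": {
  "deltas": [
    [-0.3, 0, 0.3, 0, 0, 0],
    [0, 0, 0, 0, 0, 0],
    [0, 0, 0, 0, 0, 0],
    [0, 0, 0, 0, 0, 0],
    [0, 0, 0, 0, 0, 0]
  ],
  "claw": 120
}}

```text
t: 26.53
eef_pos: [0.5249, -0.2191, 0.2851]
ee_rot: [-3.08, 0.5, 3.072]
force: [0.1, -0.0, -0.1]
width: 0.0376
```

Request:
{"op": "move_arm", "data": {
  "deltas": [
    [-4, 0.8, 7.5, 0, 0, 0],
    [-8, 1.6, 15, 0, 0, 0],
    [-8, 1.6, 15, 0, 0, 0],
    [-8, 1.6, 15, 0, 0, 0],
    [-8, 1.6, 15, 0, 0, 0]
  ]
}}

```text
t: 26.95
eef_pos: [0.4831, -0.1987, 0.3246]
ee_rot: [-3.048, 0.539, 3.076]
force: [1.1, -0.7, 0.3]
width: 0.0463
```

Request:
{"op": "move_arm", "data": {
  "deltas": [
    [-8, 1.6, 15, 0, 0, 0],
    [-8, 10, 15, 0, 0, 0],
    [-8, 10, 15, 0, 0, 0],
    [0, 0, 0, 0, 0, 0],
    [0, 0, 0, 0, 0, 0]
  ]
}}

```text
t: 27.37
eef_pos: [0.4714, -0.1876, 0.3628]
ee_rot: [-3.028, 0.556, 3.081]
force: [0.5, -0.4, -0.1]
width: 0.0465
```

```bash
python3 - <<'E'
from h import *
s=arm.grab_frame("side")[...,::-1];t=arm.grab_frame("top")[...,::-1]
st=arm.get_state();print(st["eef_pos"],st["force"],st["width"],st["t"])
for nme in("key","handle","lock_mouth"):
  for c in("side","top"):
    o=arm.spot_point(nme,c);print(nme,c,[(np.round(x["xy"],1).tolist(),round(x["score"],2)) for x in o[:2]])
for L in(0,-.02):print("expect key origin",proj("side",MO+n*-.022),proj("top",MO-n*.022),"bow top",proj("side",MO+n*.048),proj("top",MO+n*.048))
r=lambda im,x,y,w,h:cv2.resize(im[y:y+h,x:x+w],(400,int(400*h/w)),interpolation=cv2.INTER_CUBIC)
A1=np.vstack([r(s,280,165,60,45),r(s,240,270,120,90)]);B1=np.vstack([r(t,370,200,60,45),r(t,180,225,100,75)])
cv2.imwrite("pics/p.png",np.hstack([A1,B1]))
E
```

```text
[ 0.47083757 -0.18857998  0.36114601] [-0.29501508 -0.04143417  1.45637792] 0.046648533932928206 27.4667
key side [([306.2, 209.0], 0.53)]
key top [([398.3, 224.7], 0.43)]
handle side [([320.7, 305.0], 0.76), ([273.2, 331.0], 0.3)]
handle top [([214.2, 277.0], 0.86)]
lock_mouth side [([310.1, 205.6], 0.55)]
lock_mouth top [([397.5, 228.8], 0.63)]
expect key origin [307.19745797 208.31439241] [397.04421565 222.97106391] bow top [318.0845496  194.27102333] [397.14694511 233.42987768]
expect key origin [307.19745797 208.31439241] [397.04421565 222.97106391] bow top [318.0845496  194.27102333] [397.14694511 233.42987768]
```

```bash
cat > y.py <<'E'
from h import *
for c,b in(("side",(285,175,340,225)),("top",(375,205,425,255))):
    im=arm.grab_frame(c);x0,y0,x1,y1=b;q=im[y0:y1,x0:x1].astype(int)
    m=(q[...,0]>q[...,2]+45)&(q[...,1]>q[...,2]+35);ys,xs=np.nonzero(m);p=np.c_[xs+x0,ys+y0]
    print(c,"obs",len(p),p.mean(0),p.min(0),p.max(0),np.round(np.cov(p.T),1).tolist())
    for w in(0.9,1.0,1.2,1.35):
        S=np.cos(w)*A-np.sin(w)*U;X=np.cross(n,S)
        P=np.array([MO+a*.02*S+bb*.005*X+h*n for a in(-1,1) for bb in(-1,1) for h in(.006,.048)])
        H=cv2.convexHull(np.array([proj(c,k) for k in P],np.float32));M=np.zeros((480*4,640*4),np.uint8)
        cv2.fillConvexPoly(M,(H*4).astype(int),1);ys,xs=np.nonzero(M);e=np.c_[xs,ys]/4
        print("  pred",w,len(e)//16,e.mean(0).round(1),e.min(0),e.max(0),np.round(np.cov(e.T),1).tolist())
E
python3 y.py
```

```text
side obs 171 [314.92982456 198.69590643] [285 191] [324 210] [[26.6, -3.2], [-3.2, 13.6]]
  pred 0.9 176 [314.6 198.4] [305.25 191.5 ] [324.25 205.25] [[20.4, -3.0], [-3.0, 10.7]]
  pred 1.0 184 [314.6 198.4] [305.25 191.  ] [324.25 205.75] [[20.6, -1.9], [-1.9, 11.3]]
  pred 1.2 191 [314.7 198.4] [305. 190.] [324.25 206.75] [[19.1, -0.3], [-0.3, 13.1]]
  pred 1.35 188 [314.6 198.4] [305.  189.5] [324.25 207.25] [[17.6, 0.6], [0.6, 14.0]]
top obs 78 [396.71794872 231.46153846] [395 222] [418 254] [[7.2, 5.8], [5.8, 38.3]]
  pred 0.9 126 [396.9 230.1] [392.  219.5] [402.   240.75] [[6.6, 9.1], [9.1, 28.6]]
  pred 1.0 117 [397.  230.1] [392.75 219.5 ] [401.25 240.75] [[4.8, 7.5], [7.5, 30.7]]
  pred 1.2 96 [397.  230.2] [394.25 219.5 ] [399.75 240.75] [[2.0, 3.1], [3.1, 35.1]]
  pred 1.35 96 [397.1 230.1] [394.75 219.5 ] [399.5  240.75] [[1.7, -0.9], [-0.9, 36.5]]
```

```bash
cat > y2.py <<'E'
from h import *
for c,b in(("side",(285,175,340,225)),("top",(375,205,425,255))):
    im=arm.grab_frame(c);x0,y0,x1,y1=b;q=im[y0:y1,x0:x1].astype(int)
    m=((q[...,0]>q[...,2]+30)&(q[...,1]>q[...,2]+25)).astype(np.uint8)
    _,lab,stt,_=cv2.connectedComponentsWithStats(m,connectivity=8);m=lab==1+np.argmax(stt[1:,4])
    ys,xs=np.nonzero(m);p=np.c_[xs+x0,ys+y0];print(c,len(p),p.mean(0),p.min(0),p.max(0),np.cov(p.T).round(1).tolist())
    for w in(.8,.9,1.0,1.1,1.2,1.3,1.4):
        best=0
        for dx in np.arange(-1.5,1.6,.5):
          for dy in np.arange(-1.5,1.6,.5):
            S=np.cos(w)*A-np.sin(w)*U;X=np.cross(n,S)
            P=[MO+a*.02*S+bb*.005*X+h*n for a in(-1,1) for bb in(-1,1) for h in(.006,.048)]
            H=cv2.convexHull(np.array([proj(c,k)-[x0,y0]+[dx,dy] for k in P],np.float32))
            M=np.zeros(((y1-y0)*8,(x1-x0)*8),np.uint8);cv2.fillConvexPoly(M,((H+.5)*8).astype(int),255)
            M=cv2.resize(M,(x1-x0,y1-y0),interpolation=cv2.INTER_AREA)/255.
            best=max(best,(np.minimum(M,m).sum()/np.maximum(M,m).sum(),dx,dy))if best else (np.minimum(M,m).sum()/np.maximum(M,m).sum(),dx,dy)
        print("  ",w,np.round(best,3))
E
python3 y2.py
```

```text
side 181 [315.3480663  198.59668508] [307 191] [324 206] [[17.0, 0.6], [0.6, 13.1]]
   0.8 [0.754 0.5   0.   ]
   0.9 [0.808 0.5   0.   ]
   1.0 [0.851 0.5   0.   ]
   1.1 [0.885 0.5   0.   ]
   1.2 [0.908 0.5   0.   ]
   1.3 [0.921 0.5   0.   ]
   1.4 [0.923 0.5   0.   ]
top 77 [396.44155844 231.16883117] [395 222] [398 241] [[1.2, -0.5], [-0.5, 32.0]]
   0.8 [0.349 0.    1.   ]
   0.9 [ 0.408 -0.5    1.5  ]
   1.0 [ 0.483 -0.5    1.5  ]
   1.1 [ 0.585 -0.5    1.5  ]
   1.2 [ 0.714 -0.5    1.5  ]
   1.3 [ 0.872 -0.5    1.5  ]
   1.4 [ 0.754 -1.     1.5  ]
```

```bash
python3 - <<'E'
from h import *
for th in(0,.95,1.05):
    a=.262-th;P=np.array([.5978,.2125,.055])+.165*np.array([np.sin(a),-.04*np.sin(a),np.cos(a)]);print(th,proj("side",P),proj("top",P))
print(tri((320.7,305),(214.2,277)))
st=arm.get_state();print(st["t"],st["force"],st["qd"].round(3));print(arm.job_done())
E
```

```text
0 [253.19381851 276.94853773] [216.72701487 209.20225087]
0.95 [316.70428377 300.32443836] [214.82588298 270.76894608]
1.05 [321.92406354 305.00347438] [215.29425114 275.90683054]
(array([0.48050172, 0.21980807, 0.17360688]), np.float64(0.005018107299648441))
27.9667 [-0.48102099 -0.68294296 -0.14939486] [ 0.003 -0.004  0.    -0.    -0.002  0.   ]
the job is handed in; nothing more can be done
None
```

I cocked the striker, inserted the key and turned it to its stop, then handed the job in at t ≈ 28 s. The job gives no verdict, so the outcome below rests on my own checks.

**Striker:** I gripped the handle, drew the arm back to about 1.10 rad and eased it forward until the force showed the catch holding it. Then I let go. The last detection puts the handle within about 2 px of where a hooked arm at 1.05 rad should be. The catch angle itself was only seen at rest by eye, before release.

**Key:** I took it from its stand and pushed it in until it stopped firmly, with the collar apparently on the barrel's face. I turned it clockwise until a moment of 0.43 N·m resisted. After I withdrew, the bow's outline matched the fully-home position to 0.5 px in the side view and 1.5 px in the top view. The key's angle fits about 1.3 to 1.4 rad, and with the 0.15 rad of play that means the lock is at or near its 1.2 stop.

**What went wrong or disagreed:**
- Joint 3 hit its range limit during the draw, so I untilted the tool and carried on.
- Joint 5 sat at its limit while turning the key, which left about 1.4° of tilt error.
- The retreat from the lock drifted about 13 mm sideways, with no contact force seen.
- The last picture was refused because I had reached the 12-picture limit, so the final checks come from pixel measurements only.
- I did not re-measure the bystanders at the end.

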